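# Post the match box into the red safety tin

## Robot

A 7-joint arm with a two-finger parallel gripper is mounted at the origin on a cart in front of the work surface, level with it; the furniture and walls round the work are solid. World frame = base frame: x ahead of the robot, y to its left, z up, the work surface at z = 0. Lengths are in mm, angles in rad, forces in N, time in s.
With the tool pointing down it reaches from about 400 to 875 mm from the base axis. Payload 19.3 kg.
Tool frame: the origin (TCP) lies at the very end of the fingers, on their centre line; the grasp point (between the pads) lies 19 mm behind it; z points along the fingers, y is the line along which they close (so a half turn about z gives the same grasp; the last joint's range is limited). The gripper opens to 85 mm and grips with 20 to 120 N. Pads are 22 mm wide; open, the fingers measure 114 mm over their backs; the gripper's body (76 mm by 85 mm) begins 54 mm behind the grasp point. The pads swing forward as they close: fully open they stand 13 mm farther back than shut.
Start: joints at [1.067, 0.521, -0.036, 1.599, 0.021, 1.021, -0.113], TCP at [262.673, -567.113, 231.291] pointing down, gripper open.
Joint ranges: [-2.91, 2.91], [-0.3, 2.13], [-1.5, 1.42], [0.17, 2.43], [-1.26, 4.41], [0.16, 1.93], [-2.52, 2.52]. Speed limits (rad/s): [1.89, 1.89, 2.39, 2.39, 3.01, 3.01, 3.01].

## Interface

Orientations are given as a 3x3 rotation matrix whose columns are the frame's x, y, z axes.
In Python, from workcell import robot gives the robot as it stands. Calls block until the motion is done:
- robot.movep(position, orientation): joint-space move of the TCP to a pose.
- robot.movel(position, frame=None, max_speed=150, guard=None): straight line of the TCP; frame=None keeps the orientation; max_speed is the mean speed in mm/s. With guard (N) it stops when the force on the tool has changed by that much, and returns True; else False.
- robot.goto_joints(angles): joint-space move.
- robot.open_gripper() and robot.clamp(): open the fingers fully, or close them until they stop; the grip force is fixed at half the most.
- robot.wait(seconds).
- robot.inverse_kinematics(position, orientation): joint angles nearest the present ones, or None.
- robot.read_state(): the state.
- robot.camera(name): name is "side" or "top" or "wrist"; returns a dict with "image" (420x560x3 uint8, blue, green, red), "fx", "fy", "cx", "cy" (pixels), "cam_to_world" (4x4, takes a point from camera to world coordinates). Camera axes: x right, y up, looking along -z (the intrinsics and any distortion apply to the point x, -y, -z); pixel columns grow to the right and rows downward; lengths in mm; the calibration is good to about 2 mm. A picture is of the moment at which its call begins. There is no depth.
A pose or a line that the arm cannot do raises robot.PlanningError and nothing moves.
- robot.finish_job(): hands the job in; it is judged then, once.
The state is a dict: "time": time; "qpos": joint angles; "qvel": joint speeds; "joint_efforts": joint torques, N m; "eef_pos": TCP position; "tool_rot": TCP orientation; "ft_force": force on the tool from outside, world axes, zero at the start; "torque": the same for the moment, N m; "finger_gap": finger opening in mm; "gripper_force": force on a finger pad.
Only numpy, scipy, OpenCV 4.12 (cv2) and the standard library are available. Lean on these libraries where they do the work, as an engineer would, in place of code of your own. Each camera call takes 0.05 s, during which the arm holds its last target. There are 200 camera calls.

## Task

The box of matches has been left standing by the gas hob. Pick it up near its top edge, push it on edge down into the slot in the lid of the red tin as far as your fingers allow, and only then let go, so that it drops right inside. The white tin is for old batteries: no matches in there.

Things in the scene. Friction and masses are not known exactly. Their poses are not given: they have to be found in the camera images.
- match_box: loose closed match box, grey-beige broad faces, dark brown long narrow sides (one on top), 38 x 57 x 18 mm, about 45 g; it stands on a long narrow side just in front of the hob, so 38 mm high, 57 long, 18 thick. Origin: middle of a broad face. Its z axis is level, through the 18 mm thickness (grip it that way); y level, along the 57 mm; x upright. The tray does not slide.
- match_box_mid (a point): centre of the match box, 19 mm above the worktop at the start; same axes as the box. Let the fingers overlap only the top 10 to 14 mm of its broad faces, so that 24 mm or more stays free below the fingertips to enter the slot.
- match_safe_slot (a point): middle of the slot in the red steel tin (fixed, 84 x 110 x 100 mm high), at the rim of its bright collar, 106 mm above the worktop; z up, y along the slot, x across. Slot 31 x 76 mm in the lid, 6 mm below here; collar slopes in at 45 deg from 43 x 88 mm. Lid 4 mm thick, tin floor 100 mm below here. An equal white tin, the wrong one, is left or right of it.

How it is judged (in metres and radians):
On the way:
1. the match box, still held by the fingers, has its lower edge in the red tin's slot (centre of the box less than 12 mm above the collar's rim and within 20 mm of the slot's middle) (contact force between the fingers and match_box above 0.5 N and z of match_box_mid in the frame of match_safe_slot below 0.012 m and horizontal distance between match_box_mid and match_safe_slot below 0.02 m), for 0.1 s.
At the end, for the whole second after the job is handed in: the match box lies at rest anywhere inside the red tin, its centre at least 40 mm below the rim of the slot's collar (z of match_box_mid in the frame of match_safe_slot between -0.105 and -0.04 m and x of match_box_mid in the frame of match_safe_slot between -0.042 and 0.042 m and y of match_box_mid in the frame of match_safe_slot between -0.055 and 0.055 m and linear speed of match_box below 0.05 m/s); the robot touches nothing.
It also fails if it takes over 34 s, if anything falls off the work surface, if the arm or the gripper's body presses on something with over 40 N, if the wrist force passes 120 N, or if a joint passes its speed limit or range.

## Working session

There is one attempt and no reset: what is moved stays moved. The work goes in short steps, each a Python script; the robot and the scene stay as the last script left them, time stands still between calls to the robot, and variables do not carry over. Pictures are saved under pics/ and viewed, at most 10 in all, crops included, and the job is handed in when it is done.

```bash
mkdir -p pics && ls
python3 - <<'E'
from workcell import robot
import cv2,numpy as np
for n in("top","side"):
    c=robot.camera(n);cv2.imwrite(f"pics/{n}0.png",c["image"])
    print(n,[c[k] for k in("fx","fy","cx","cy")],[k for k in c]);print(np.round(c["cam_to_world"],3))
    np.save(f"{n}.npy",c,allow_pickle=True)
print(robot.read_state()["time"])
E
```

```text
pics
workcell.py
top [543.265209797941, 543.265209797941, 275.7848171002679, 205.43149776553776] ['image', 'fx', 'fy', 'cx', 'cy', 'cam_to_world']
[[ 1.300000e-02  9.950000e-01 -9.700000e-02  3.612070e+02]
 [-1.000000e+00  1.200000e-02 -2.000000e-03  1.310510e+02]
 [-1.000000e-03  9.700000e-02  9.950000e-01  1.433536e+03]
 [ 0.000000e+00  0.000000e+00  0.000000e+00  1.000000e+00]]
side [411.1666927628647, 411.1666927628647, 287.16378502802775, 209.92314667142338] ['image', 'fx', 'fy', 'cx', 'cy', 'cam_to_world']
[[ 9.99000e-01  3.10000e-02 -2.70000e-02  4.75263e+02]
 [-3.80000e-02  4.63000e-01 -8.85000e-01 -5.96939e+02]
 [-1.50000e-02  8.86000e-01  4.64000e-01  4.91929e+02]
 [ 0.00000e+00  0.00000e+00  0.00000e+00  1.00000e+00]]
0.1
```

View pics/top0.png

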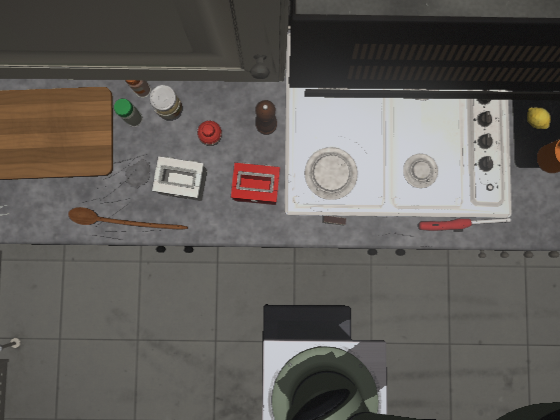

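View pics/side0.png

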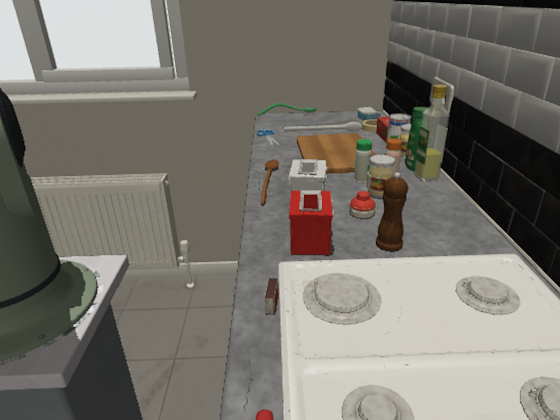

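The top view shows the match box at about (334,220), just in front of the hob edge. The red tin's slot is at about (256,184) and the white tin at (180,177). In the side view the box is at (271,296) and the red tin's slot at (311,202). Next I'll zoom in.

Run:
```python
import cv2,numpy as np
a=cv2.imread("pics/top0.png");b=cv2.imread("pics/side0.png")
r=lambda i,f:cv2.resize(i,None,fx=f,fy=f,interpolation=cv2.INTER_NEAREST)
A=r(a[160:240,225:365],5) # 700x400
cv2.imwrite("pics/ztop.png",A)
cv2.imwrite("pics/zside.png",r(b[180:325,250:390],4))
```

```text
(no output)
```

View pics/ztop.png

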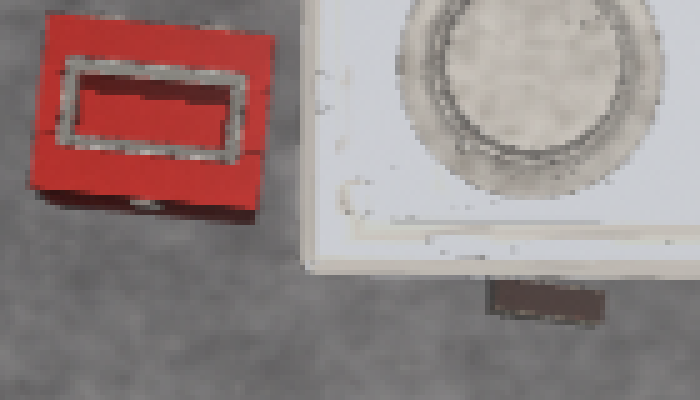

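View pics/zside.png

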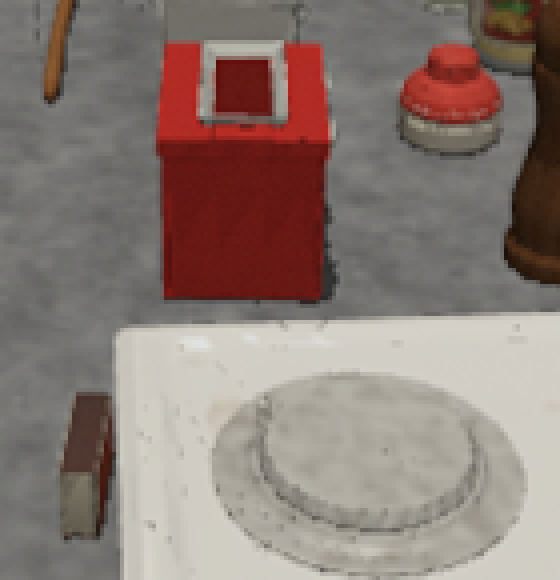

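The zoomed top view shows the box's brown top with full-image corners at about (322.5,216), (346,218), (345.5,224.5) and (322.5,222), turned slightly. The collar's outer corners are at about (238,171), (274,175), (273,192.5) and (236.5,188.5). In the side view the box's brown top is clear of the hob's edge by a small gap. Next I'll measure with masks.

```bash
cat > h.py <<'E'
import cv2,numpy as np
def ray(c,p,z):
    """pixel(s) -> world points on the plane at height z"""
    p=np.atleast_2d(p).astype(float);T=c["cam_to_world"]
    d=np.c_[(p[:,0]-c["cx"])/c["fx"],-(p[:,1]-c["cy"])/c["fy"],-np.ones(len(p))]@T[:3,:3].T
    o=T[:3,3];return o+d*((z-o[2])/d[:,2])[:,None]
def load(n):return np.load(n+".npy",allow_pickle=True).item()
def biggest(m):
    c,_=cv2.findContours(m.astype(np.uint8),cv2.RETR_EXTERNAL,cv2.CHAIN_APPROX_NONE)
    return max(c,key=cv2.contourArea)[:,0,:]
def blob(c,m,off,z):
    """centre, short/long size and yaw of the long side of the mask on plane z"""
    ys,xs=np.nonzero(m);xs=xs+off[0];ys=ys+off[1]
    q=np.concatenate([ray(c,np.c_[xs+dx,ys+dy],z) for dx in(-.5,.5) for dy in(-.5,.5)])[:,:2]
    (ctr,wh,_)=r=cv2.minAreaRect(q.astype(np.float32))
    b=cv2.boxPoints(r);e=[b[1]-b[0],b[2]-b[1]];l=max(e,key=np.linalg.norm)
    return np.round(ctr,1),np.round(q.mean(0),1),np.round(sorted(wh),1),round(float(np.degrees(np.arctan(l[0]/l[1]))),1),len(xs)
E
python3 - <<'E'
from h import *
for n,roi,croi,hob in(("top",(312,213,356,230),(225,163,285,205),((330,214),(400,214))),("side",(262,275,280,318),(285,185,340,222),())):
    c=load(n);im=c["image"];x0,y0,x1,y1=roi;s=im[y0:y1,x0:x1].astype(int)
    b,g,r=s[...,0],s[...,1],s[...,2];h=cv2.cvtColor(s.astype(np.uint8),cv2.COLOR_BGR2HSV)
    m=(r-g>8)&(r<125)
    _,lab,st,_=cv2.connectedComponentsWithStats(m.astype(np.uint8),connectivity=4);k=1+np.argmax(st[1:,4]);m=lab==k
    print(n,"box",blob(c,m,(x0,y0),38))
    print("\n".join("".join("#" if v else "." for v in row) for row in m))
    if n=="side":print("r\n",r[5:36:3],"\nr-g\n",(r-g)[5:36:3])
    x0,y0,x1,y1=croi;s=im[y0:y1,x0:x1].astype(int)
    b,g,r=s[...,0],s[...,1],s[...,2]
    red=(r-g>60)
    # collar = non-red inside hull of red
    hull=np.zeros(red.shape,np.uint8);cv2.fillConvexPoly(hull,cv2.convexHull(biggest(red)),1)
    m=(hull>0)&(r-g<40)&(g>80);m=cv2.erode(hull,np.ones((5,5)))*m>0
    print(n,"collar",blob(c,m,(x0,y0),106))
    print("\n".join("".join("#" if v else "." for v in row) for row in m))
E
```

```text
top box (array([462.9, -17.2]), array([463. , -17.5]), array([19. , 58.8]), 7.4, 138)
............................................
............................................
............................................
............########........................
.............##############.................
............######################..........
............######################..........
............######################..........
............######################..........
.................#################..........
........................##########..........
................................#...........
............................................
............................................
............................................
............................................
............................................
top collar (array([559.6, 185. ]), array([551.5, 187. ]), array([68.6, 92.5]), 6.9, 269)
...................###......................................
............................................................
......................................
[... 6230 characters left out ...]
##########..................
................##.......###########...................
.......................................................
.......................................................
.......................................................
.......................................................
.......................................................
.......................................................
.......................................................
.......................................................
.......................................................
.......................................................
.......................................................
```

Run:
```python
from h import *
t,s=load("top"),load("side")
def comp(m):
    _,lab,st,_=cv2.connectedComponentsWithStats(m.astype(np.uint8),connectivity=8);return lab==1+np.argmax(st[1:,4])
im=s["image"].astype(int);c=im[275:301,260:282];m=comp((c[...,2]-c[...,1]>17)&(c[...,2]-c[...,1]<28)&(c[...,2]<100))
print("side boxtop",blob(s,m,(260,275),38))
for n,c,(x0,y0,x1,y1) in(("top",t,(225,168,285,198)),("side",s,(285,189,340,214))):
    k=c["image"][y0:y1,x0:x1].astype(int);m=comp((k[...,2]-k[...,1]<40)&(k[...,1]>80)&(np.indices(k.shape[:2])[1]>8)&(np.indices(k.shape[:2])[1]<52))
    print(n,"collar",blob(c,m,(x0,y0),106))
# hob front-left corner: height by crossing rays
for z in(0,10,15,20,25,30,40):
    print(z,ray(t,(285.6,214),z).round(1)[0,:2],ray(s,(279.2,262),z).round(1)[0,:2],"edge at box",ray(t,(334,215),z).round(1)[0,:2])
T=t["image"];print("top col 334 rows 208-230",T[208:230,334].tolist())
S=s["image"];print("side row 285",S[285,255:300].tolist())
```

```text
side boxtop (array([463., -23.]), array([462.5, -23.3]), array([18.8, 55.2]), 7.7, 170)
top collar (array([549.9, 186.4]), array([551. , 186.7]), array([47.5, 92.9]), 5.4, 266)
side collar (array([559.7, 179.1]), array([566.7, 190. ]), array([ 96.1, 118.5]), 4.1, 419)
0 [479.1 108.1] [478.5 109.6] edge at box [478. -20.]
10 [478.2 108.3] [478.4  95.2] edge at box [477.2 -18.9]
15 [477.8 108.4] [478.4  88.1] edge at box [476.8 -18.4]
20 [477.4 108.5] [478.3  80.9] edge at box [476.4 -17.9]
25 [477.  108.5] [478.3  73.7] edge at box [476.  -17.3]
30 [476.6 108.6] [478.3  66.5] edge at box [475.6 -16.8]
40 [475.8 108.8] [478.2  52.1] edge at box [474.7 -15.7]
top col 334 rows 208-230 [[210, 204, 202], [210, 204, 201], [210, 204, 202], [208, 203, 201], [173, 179, 185], [174, 179, 184], [174, 180, 185], [123, 125, 128], [112, 115, 119], [64, 66, 78], [65, 67, 80], [65, 67, 80], [64, 66, 78], [64, 66, 80], [68, 70, 83], [99, 103, 105], [103, 103, 105], [116, 115, 117], [115, 114, 115], [113, 112, 113], [112, 111, 111], [112, 111, 113]]
side row 285 [[116, 118, 120], [116, 119, 120], [116, 119, 119], [115, 117, 118], [113, 115, 115], [113, 116, 117], [114, 116, 117], [116, 118, 119], [119, 121, 121], [120, 123, 123], [121, 124, 123], [118, 124, 126], [96, 108, 119], [43, 48, 72], [46, 52, 75], [48, 54, 77], [46, 54, 78], [48, 55, 79], [46, 54, 77], [46, 53, 76], [61, 70, 89], [69, 81, 100], [37, 42, 74], [98, 102, 111], [161, 168, 171], [189, 199, 202], [187, 196, 199], [186, 195, 198], [188, 197, 201], [194, 204, 207], [196, 205, 208], [195, 205, 208], [195, 205, 208], [195, 205, 208], [195, 205, 208], [191, 200, 203], [182, 191, 194], [184, 193, 196], [189, 198, 201], [195, 204, 208], [195, 204, 208], [195, 204, 208], [190, 199, 203], [180, 189, 192], [188, 197, 201]]
```

Both views agree on x: box about 463, slot about 549.5. The side camera has a consistent y offset of about 6–8 mm. Corrected for that, the hob is only about 6 mm high, so fingertips at z=26 clear it. I'll move above the box and check with the wrist camera.

```bash
cat >> h.py <<'E'
def down(deg,sgn=1):
    """tool pointing down, closing line along the thickness; deg = lean of the long side from +y towards +x"""
    a=np.radians(deg);y=sgn*np.array([np.cos(a),-np.sin(a),0]);z=np.array([0,0,-1.]);return np.c_[np.cross(y,z),y,z]
E
python3 - <<'E'
from h import *;from workcell import robot
for sg in(1,-1):
    for p,d in(((463,-19,130),7.5),((463,-19,26),7.5),((549.5,184,200),5.5)):
        q=robot.inverse_kinematics(p,down(d,sg));print(sg,p,None if q is None else np.round(q,2))
s=robot.read_state();print(np.round(s["tool_rot"],2).tolist())
q=robot.inverse_kinematics((463,-19,130),down(7.5,1)),robot.inverse_kinematics((463,-19,130),down(7.5,-1))
f=[np.abs(np.array(k)-s["qpos"]).max() if k is not None else 99 for k in q];sg=1 if f[0]<=f[1] else -1;print(f,sg)
robot.movep((463,-19,130),down(7.5,sg))
c=robot.camera("wrist");np.save("wrist.npy",c,allow_pickle=True);cv2.imwrite("pics/w1.png",c["image"])
s=robot.read_state();print(s["time"],s["eef_pos"],s["qpos"]);print(np.round(c["cam_to_world"],3))
E
```

```text
1 (463, -19, 130) [ 0.29  0.46 -0.48  2.09  0.33  0.67 -0.54]
1 (463, -19, 26) [ 0.18  0.65 -0.35  2.14  0.51  0.43 -0.7 ]
1 (549.5, 184, 200) [ 0.07  0.57 -0.71  1.73  0.43  1.   -0.89]
-1 (463, -19, 130) [-0.78  0.67  1.    2.14 -0.83  0.79 -2.52]
-1 (463, -19, 26) [-0.49  0.73  0.55  2.17 -0.88  0.47 -2.52]
-1 (549.5, 184, 200) [ 0.36  0.81 -1.28  1.72  0.82  1.26  1.93]
[[0.91, 0.42, -0.0], [0.42, -0.91, 0.0], [-0.0, -0.0, -1.0]]
[np.float64(0.7788905385832815), np.float64(2.4061960236984916)] 1
2.275 [463.18835961 -19.87026708 130.03392875] [ 0.28903267  0.45778022 -0.47685715  2.08712876  0.33358511  0.66916737
 -0.54299773]
[[ 9.91000e-01  1.26000e-01  4.20000e-02  4.73840e+02]
 [-1.33000e-01  9.38000e-01  3.19000e-01  6.25690e+01]
 [ 1.00000e-03 -3.22000e-01  9.47000e-01  2.71916e+02]
 [ 0.00000e+00  0.00000e+00  0.00000e+00  1.00000e+00]]
```

View pics/w1.png

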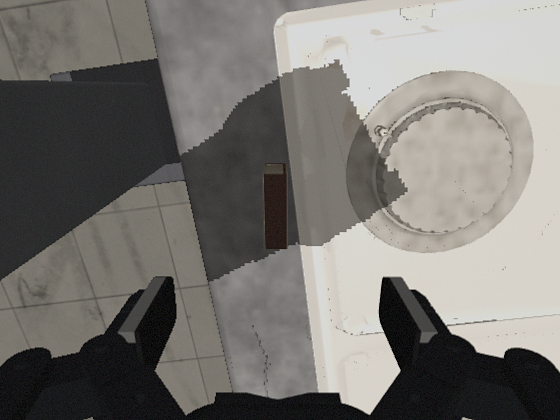

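The wrist view shows the box's brown top at columns 264–288, rows 173–249. It lies parallel to the hob edge, which is just to its right at column 290 or so, and the fingers straddle the box line. I'll measure it.

Run:
```python
from h import *
c=load("wrist");k=c["image"][150:260,255:300].astype(int);m=(k[...,2]-k[...,1]>14)
m=cv2.morphologyEx(m.astype(np.uint8),cv2.MORPH_OPEN,np.ones((3,3)))
_,lab,st,_=cv2.connectedComponentsWithStats(m);m=lab==1+np.argmax(st[1:,4])
print(blob(c,m,(255,150),38),st[1:].tolist())
for p in((287,130),(291,170),(308,290)):print("hob edge",p,ray(c,p,6).round(1))
```

```text
Traceback (most recent call last):
ValueError: attempt to get argmax of an empty sequence
```

Run:
```python
from h import *
c=load("wrist");k=c["image"][150:260,255:300].astype(int);print(k[60,::3].tolist())
m=(k[...,2]>1.22*k[...,1])
m=cv2.morphologyEx(m.astype(np.uint8),cv2.MORPH_OPEN,np.ones((3,3)))
_,lab,st,_=cv2.connectedComponentsWithStats(m);m=lab==1+np.argmax(st[1:,4])
print(blob(c,m,(255,150),38),st[1:].tolist())
for p in((287,130),(291,170),(308,290)):print("hob edge",p,ray(c,p,6).round(1))
```

```text
[[53, 57, 57], [56, 58, 59], [57, 56, 60], [56, 66, 72], [20, 24, 36], [23, 23, 40], [19, 22, 37], [27, 29, 40], [21, 23, 35], [24, 28, 39], [21, 25, 39], [54, 54, 55], [57, 57, 59], [53, 52, 54], [108, 115, 119]]
(array([461.5, -19.9]), array([461.4, -19.2]), array([15.8, 56. ]), 7.1, 1602) [[28, 18, 3, 3, 9], [9, 23, 23, 76, 1602]]
hob edge (287, 130) [[477.   30.8   6. ]]
hob edge (291, 170) [[476.3   0.7   6. ]]
hob edge (308, 290) [[ 478.1 -105.     6. ]]
```

Run:
```python
from h import *;from workcell import robot
R=down(7.3)
print(robot.movel((462.2,-19,26),R,150,guard=15))
s=robot.read_state();print(s["time"],s["eef_pos"],s["ft_force"])
robot.clamp();s=robot.read_state();print(s["time"],s["eef_pos"],s["finger_gap"],s["gripper_force"],s["ft_force"])
robot.movel((462.2,-19,170),R,150)
s=robot.read_state();print(s["time"],s["finger_gap"],s["gripper_force"])
robot.movep((549.7,185.5,185),down(5.5))
robot.wait(.2)
for n in("wrist","top","side"):
    c=robot.camera(n);np.save(n+"2.npy",c,allow_pickle=True);cv2.imwrite(f"pics/{n}2.png",c["image"])
s=robot.read_state();print(s["time"],s["eef_pos"],s["finger_gap"],s["gripper_force"])
```

```text
False
3.1167 [462.51808956 -18.96731037  26.53029354] [ 0.0511573  -0.46262381  0.18917734]
3.7417 [462.29326953 -19.05454419  26.35645564] 16.849945727106174 58.50739359855652 [-1.60814996 -0.92529352  9.78446606]
4.85 16.809413185616442 58.59017193317413
6.0917 [549.80311704 184.84883731 185.09052245] 16.336914332608618 58.58710527420044
```

View pics/wrist2.png

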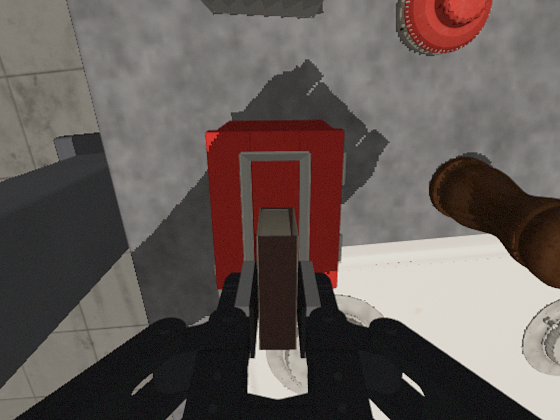

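View pics/side2.png

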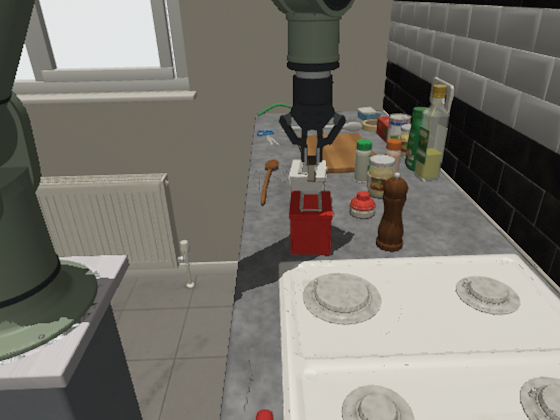

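The wrist view shows the box held upright between the fingers. Its far lower edge is at about (259..294, 208), and the red collar's far corners are at about (240,152) and (310,152). I'll check the collar position from these pixels.

Run:
```python
from h import *
c=load("wrist2");im=c["image"].astype(int)
g=lambda k:(k[...,2]-k[...,1]<25)&(k[...,1]>60)
print("row200",np.nonzero(g(im[200,225:330]))[0]+225,"row165",np.nonzero(g(im[165,225:330]))[0]+225,"col275",np.nonzero(g(im[135:206,275]))[0]+135)
L=np.array((np.sin(np.radians(5.5)),np.cos(np.radians(5.5))))
for a,b in(((240,152),(310.5,152)),((240.5,200),(310,200))):
    q=ray(c,[a,b],106)[:,:2];m=q.mean(0);print(q.round(1).tolist(),"w",np.linalg.norm(q[0]-q[1]).round(1),"ctr if far end",(m-44*L).round(1))
q=ray(c,[(259,208),(296,208)],185-26)[:,:2];print("box far end",q.round(1).tolist(),"ctr",(q.mean(0)-28.5*L).round(1))
```

```text
row200 [241 242 243 244 245 246 247 248 249 250 251 299 300 301 302 303 304 305
 306 307 308 309] row165 [240 241 242 243 244 245 246 247 248 249 250 300 301 302 303 304 305 306
 307 308 309 310] col275 [151 152 153 154 155 156 157 158 159]
[[530.8, 230.3], [574.4, 226.0]] w 43.7 ctr if far end [548.4 184.3]
[[527.1, 199.2], [571.9, 194.8]] w 45.1 ctr if far end [545.3 153.2]
box far end [[543.0, 210.5], [561.3, 208.7]] ctr [549.4 181.2]
```

Run:
```python
from h import *;from workcell import robot
R=down(5.5)
robot.movel((549.2,187.5,150),R,100)
f=robot.read_state()["ft_force"]
print(robot.movel((549.2,187.5,107.5),R,50,guard=12))
robot.wait(.4)
s=robot.read_state();print(s["time"],s["eef_pos"],s["finger_gap"],s["gripper_force"],s["ft_force"]-f)
c=robot.camera("wrist");cv2.imwrite("pics/w3.png",c["image"])
```

```text
False
7.9917 [549.26668609 187.50947455 107.6106596 ] 16.770470742980674 58.58810842037201 [-0.99753368  0.02824625  0.23453899]
```

View pics/w3.png

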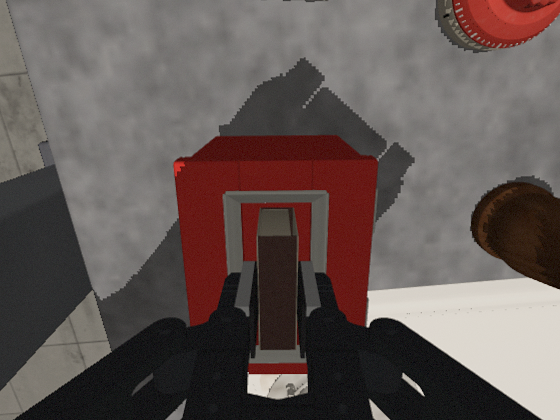

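The wrist view shows the box's lower edge inside the slot, at columns 258–298 with the collar from 225 to 328. It is centred, with no contact force. I'll release it now.

Run:
```python
from h import *;from workcell import robot
robot.open_gripper();robot.wait(.5)
robot.movel((549.2,187.5,220),None,120);robot.wait(.5)
s=robot.read_state();print(s["time"],s["finger_gap"])
w=robot.camera("wrist")["image"];t=robot.camera("side")["image"]
cv2.imwrite("pics/end.png",np.hstack([w[60:360,130:430],cv2.resize(t[160:260,250:370],(360,300),interpolation=cv2.INTER_CUBIC)]))
```

```text
10.8083 85.58214085123906
```

View pics/end.png

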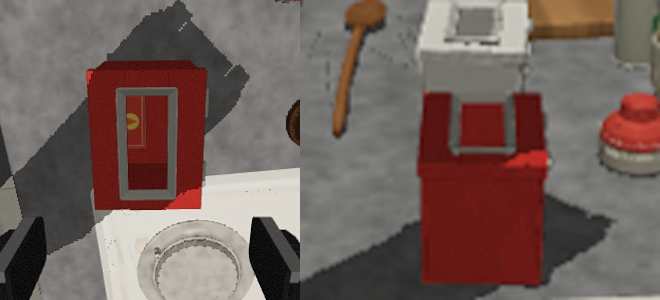

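The slot is clear and the box's labelled broad face shows deep inside the red tin, at about (133,120) in the picture. The gripper is free above it.

```bash
python3 -c "
from workcell import robot
print(robot.finish_job())"
```

```text
the job is handed in; nothing more can be done
None
```

The match box was pushed on edge into the red tin's slot, released, and now lies inside the tin; the job was handed in at about 11 s, and no verdict was returned.

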